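# Slide the cooling tray onto the marked rails of the rack

## Robot

A 6-joint arm with a two-finger parallel gripper is mounted at the origin on a cart in front of the work surface, level with it; the furniture and walls round the work are solid. World frame = base frame: x ahead of the robot, y to its left, z up, the work surface at z = 0. Lengths are in m, angles in degrees, forces in N, time in s.
With the tool pointing down it reaches from about 0.4 to 0.825 m from the base axis. Payload 7 kg.
Tool frame: the origin (TCP) lies at the centre of the arm's flange, where the gripper is bolted on; the fingertips stand 178 mm ahead of it and the grasp point (between the pads) lies 159 mm ahead of it (tip_reach is the distance from the TCP to the fingertips, in m); z points along the fingers, y is the line along which they close (so a half turn about z gives the same grasp; the last joint's range is limited). The gripper opens to 88 mm and grips with 3 to 60 N. Pads are 19 mm wide; open, the fingers measure 130 mm over their backs; the gripper's body (78 mm by 193 mm) begins 47 mm behind the grasp point.
Start: joints at [89.043, 20.546, 0.682, 0, -70.136, -16.507], TCP at [0.203, 0.644, 0.405] pointing down, gripper open.
Joint ranges: [-176.03, 176.03], [-82.01, 121.73], [-58.28, 71.71], [-173.87, 95.51], [-174.79, -0.11], [-173.66, 173.66]. Speed limits (degrees/s): [136.94, 136.94, 172.46, 180, 180, 180].

## Interface

Orientations are given as [roll, pitch, yaw] about the fixed x, y, z axes, in that order (R = Rz(yaw) Ry(pitch) Rx(roll)).
In Python, from plant import * gives the robot as it stands.
- The arm moves only by the shell command python3 -m handwheel 'ROWS'. ROWS is JSON, a list of rows, each a list of 7 numbers: the opening, from -1 (shut) to 1 (fully open), then the shift along the tool's x, y, z as a fraction of full scale, then the turn, a rotation vector about the tool's x, y, z as a fraction of full scale. A call has 1 to 5 rows; each row shifts and turns the commanded pose from where the row before left it, along the tool's axes as they then stand; what a row does not reach is not made up. Full scale, the value 1, is 0.025 m for a shift and 6 degrees for a turn. A row lasts 1/8 s, in which the tool goes at most 62.5 mm and 10.7 degrees, less where a joint would pass 70% of its speed; a pose out of reach is approached as far as the arm can. A call with a number of a shift or a turn outside -1 to 1 is refused whole. A call with a gripper value outside its range is refused whole. The fingers move at their own pace and stop on an object; the grip force is fixed at half the most. Time passes only in rows, so rows that do not move let the fingers close. It gives the time, the measured TCP pose, the force, the opening and the grip force at its end, in the units of the state.
- get_obs(): the state, without advancing time (a new reading comes with each control period).
- snapshot(name): name is "side" or "top"; returns a dict with "color" (420x560x3 uint8, red, green, blue), "fx", "fy", "cx", "cy" (pixels), "R" (3x3) and "t" (3): a world point X has camera coordinates R X + t. Camera axes: x right, y down, z forward; pixel columns grow to the right and rows downward; lengths in m; the calibration is good to about 2 mm. A picture is of the moment at which its call begins. There is no depth.
- close_job(): hands the job in; it is judged then, once.
The state is a dict: "clock": time; "joint_pos": joint angles; "qvel": joint speeds; "tau": joint torques, N m; "tool_pos": TCP position; "orientation": TCP orientation; "force": force on the tool from outside, world axes, zero at the start; "moment": the same for the moment, N m; "opening": finger opening in m; "gripper_force": force on a finger pad.
Only numpy, scipy, OpenCV 4.12 (cv2) and the standard library are available. Lean on these libraries where they do the work, as an engineer would, in place of code of your own. Each camera call takes 0.05 s, during which the arm holds its last target. There are 200 camera calls.

## Task

Take the steel cooling tray with the small tan soldering block on it and slide it into the rack, on the one pair of rails that is level with the red collar of the marker post standing right beside the rack. Push it in until the rubber pad at the back has given way and the tray seats firmly, with a press of about 8 N, against the hard stop behind it, but never load the rack with 20 N or more; then let go with the tray still touching the pad and the block on the tray. Leave the loupe and the white-lidded pot where they are.

Things in the scene. Friction and masses are not known exactly. Their poses are not given: they have to be found in the camera images.
- tray: Steel tray: flat plate 90 mm (x) x 110 mm (y), 4 mm thick; its bare side edges run in the rails. A rim, 12 mm high in all, stands 43 mm either side of the middle. Origin: centre of the plate's underside; z up; +x is the nose that enters the rack first, at x = +45 mm. A flat stem leads out at -x to an upright grip. About 0.14 to 0.20 kg. Starts flat on the bench, grip towards the robot
- tray_grip (a point): Point on the tray's upright wooden grip, at x = -120 mm, y = 0 and 30 mm above the tray's underside. The grip is 28 mm (tray x) x 14 mm (tray y) and 42 mm tall, its foot level with the plate's underside
- charcoal: Small tan soldering block, 21 x 27 x 10 mm, about 30 g, loose on the tray inside its rim. Origin: centre of its underside
- rack: Fixed cooling rack, about 185 x 146 x 152 mm, on a dark wooden base, with three pairs of aluminium channel rails. Origin: midway between the rails at half their length, at bench height; z up; +x is the way a tray slides in. It bears the stop at its back
- rack_mouth (a point): Middle of the lowest rail pair's entry, at ledge height; rack x = -60 mm. The rails run 120 mm inwards; ledge tops (where the tray's edges rest) are 45, 85 and 125 mm above the bench. Each channel is 7 mm high inside (tray edge 4 mm), the pair 113 mm wide inside (tray 110 mm). In front, flared mouths reach 14 mm towards the robot, widening 5 mm above, below and at each side
- stop: Back stop of the rack with its carriage and upright rubber pad, which serve all three levels. Origin: a fixed point of its bracket, at rack x = +60 mm; this does not tell the depth. The carriage is clamped anew each time: the pad's face at rest is somewhere between rack x = +25 and +55 mm. The pad yields under a mere 0.3 to 0.4 N for 6 mm, then it is hard. The soft spring keeps it on the tray's nose
- post_low: Fixed steel marker post, 158 mm tall, foot 32 mm wide, with a red collar (22 mm wide, 10 mm tall) level with the lowest rails (45 mm). Origin: centre of its foot, at bench height. The one post of three that stands right beside the rack (about 95 mm from the rack's origin, on its -y side) shows the rails to use; the other two stand spare, over 150 mm away
- post_mid: The same post with its red collar level with the middle rails (85 mm)
- post_high: The same post with its red collar level with the highest rails (125 mm)
- bench_loupe: Black loupe standing on the bench, 38 mm wide, 32 mm tall; a bystander. Origin: centre of its underside
- cream_pot: Small round pot with a white lid, 45 mm wide, 25 mm tall; a bystander. Origin: centre of its underside
There are look-alikes about, which are no part of the job. What is shaped like the post_mid but orange is not meant.

How it is judged (in metres and radians):
On the way, in this order (a step that is already met when the one before it is completed fails the run):
1. the tray's nose is in the marked pair of rails (((horizontal distance between post_low and rack below 0.13 m and z of tray in the frame of rack between 0.041 and 0.052 m) or (horizontal distance between post_mid and rack below 0.13 m and z of tray in the frame of rack between 0.081 and 0.092 m) or (horizontal distance between post_high and rack below 0.13 m and z of tray in the frame of rack between 0.121 and 0.132 m)) and angle between the x axis of tray and the x axis of rack, either way round below 0.05 rad and y of tray in the frame of rack between -0.005 and 0.005 m and x of tray in the frame of rack above -0.085 m), for 0.1 s.
2. the tray is pressed against the hard stop with more than 4 N (((horizontal distance between post_low and rack below 0.13 m and z of tray in the frame of rack between 0.041 and 0.052 m) or (horizontal distance between post_mid and rack below 0.13 m and z of tray in the frame of rack between 0.081 and 0.092 m) or (horizontal distance between post_high and rack below 0.13 m and z of tray in the frame of rack between 0.121 and 0.132 m)) and angle between the x axis of tray and the x axis of rack, either way round below 0.05 rad and y of tray in the frame of rack between -0.005 and 0.005 m and x of tray in the frame of rack above -0.022 m and contact force between tray and stop above 4 N), for 0.2 s.
At the end, for the whole second after the job is handed in: The tray lies in the rails level with the red collar of the post beside the rack (height within -4/+7 mm of the ledges, within 5 mm of the middle, within 0.05 rad of straight), still touches the rubber pad (more than 0.1 N), and is released and at rest with the soldering block on it inside the rim (((horizontal distance between post_low and rack below 0.13 m and z of tray in the frame of rack between 0.041 and 0.052 m) or (horizontal distance between post_mid and rack below 0.13 m and z of tray in the frame of rack between 0.081 and 0.092 m) or (horizontal distance between post_high and rack below 0.13 m and z of tray in the frame of rack between 0.121 and 0.132 m)) and angle between the x axis of tray and the x axis of rack, either way round below 0.05 rad and y of tray in the frame of rack between -0.005 and 0.005 m and x of tray in the frame of rack above -0.022 m and contact force between tray and stop above 0.1 N and x of charcoal in the frame of tray between -0.042 and 0.042 m and y of charcoal in the frame of tray between -0.044 and 0.044 m and z of charcoal in the frame of tray between 0 and 0.012 m and linear speed of tray below 0.01 m/s and contact force between the fingers and tray below 0.1 N).
It fails at once if anything presses on the rack or its stop with more than 20 N (contact force between anything else and rack above 20 N).
It fails at once if the soldering block falls off the tray (distance between charcoal and tray above 0.075 m).
It fails at once if the loupe or the white-lidded pot is disturbed (moved over 20 mm or tipped) (distance of any of bench_loupe, cream_pot from where it was at the start of the episode above 0.02 m or angle between any of bench_loupe, cream_pot's own z axis and vertical above 0.5 rad).
It also fails if it takes over 69 s, if anything falls off the work surface, if the arm or the gripper's body presses on something with over 40 N, if the wrist force passes 120 N, or if a joint passes its speed limit or range.

## Working session

There is one attempt and no reset: what is moved stays moved. The work goes in short steps, Python scripts to look and compute and a shell command to move; the robot and the scene stay as the last step left them, time stands still between calls to the robot, and variables do not carry over. Pictures are saved under pics/ and viewed, at most 10 in all, crops included, and the job is handed in when it is done.

```bash
mkdir -p pics; ls
python3 - <<'E'
from plant import *
import cv2,numpy as np
for n in("side","top"):
    s=snapshot(n); cv2.imwrite(f"pics/{n}0.png",cv2.cvtColor(s["color"],cv2.COLOR_RGB2BGR))
    R=np.array(s["R"]);print(n,s["fx"],s["cx"],s["cy"],(-R.T@s["t"]).round(3),R.round(3).tolist())
o=get_obs();print({k:o[k] for k in("clock","tool_pos","orientation","force","opening")})
E
```

```text
pics
side 542.3814869394146 274.4927276762828 203.39780013971082 [0.495 0.789 1.022] [[-0.992, -0.125, 0.004], [-0.094, 0.727, -0.68], [0.082, -0.675, -0.734]]
top 427.72662580438316 282.36684654556694 211.3538738203497 [ 0.413 -0.071  0.935] [[-0.086, -0.996, 0.004], [-0.976, 0.083, -0.202], [0.201, -0.022, -0.979]]
{'clock': 0.1, 'tool_pos': array([0.20252749, 0.64372822, 0.40385282]), 'orientation': array([ 1.79918610e+02, -7.74711710e-03, -1.74701602e+01]), 'force': array([-0.57997437, -0.2069923 , -0.68994606]), 'opening': 0.08784994277520032}
```

View pics/side0.png

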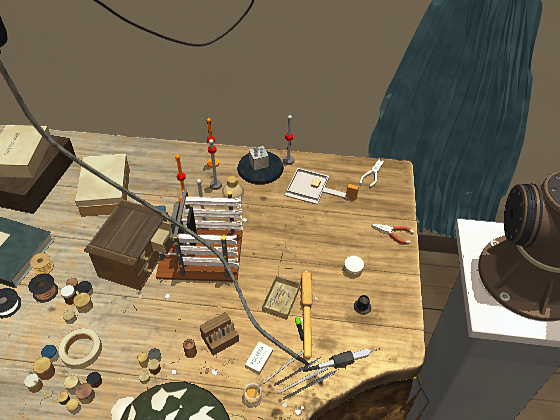

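View pics/top0.png

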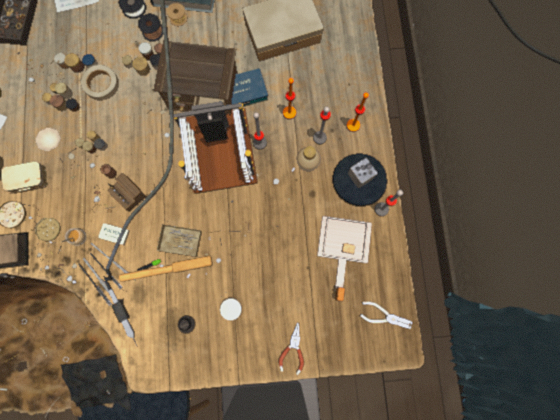

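Tray: side (307,186), top (345,240), with its grip at top (340,294). Rack: top (217,150). Steel posts: top (260,130), (322,125) and (388,205). The posts at (290,100) and (357,113) are orange look-alikes. The one at (260,130) stands right beside the rack, so I'll enlarge that area.

Run:
```python
import cv2,numpy as np
s=cv2.imread("pics/side0.png");t=cv2.imread("pics/top0.png")
f=lambda a,x,y,w,h,k:cv2.resize(a[y:y+h,x:x+w],None,fx=k,fy=k,interpolation=cv2.INTER_CUBIC)
c=np.hstack([f(s,150,150,100,140,4),f(t,170,85,100,140,4)]);cv2.imwrite("pics/rack.png",c)
c=np.hstack([f(s,275,160,95,50,4)[:200],f(t,305,205,95,50,4)[:200]])
c=np.hstack([f(s,280,150,80,75,5),f(t,310,210,76,100,4)[:375,:304]]);cv2.imwrite("pics/tray.png",c)
```

```text
(no output)
```

View pics/rack.png

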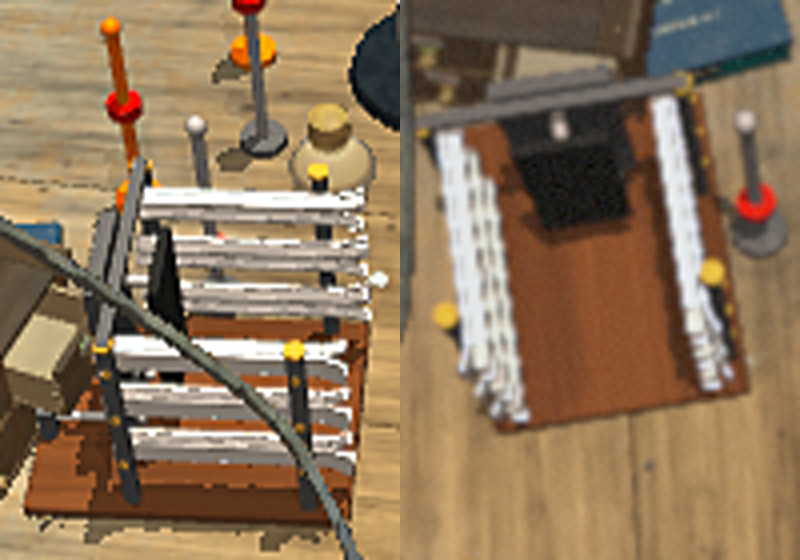

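View pics/tray.png

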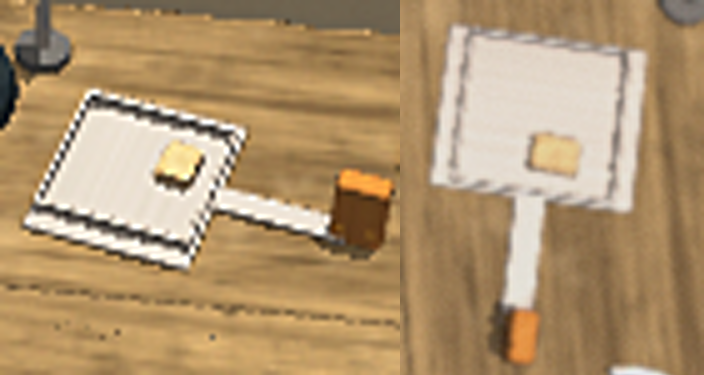

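```bash
cat > h.py <<'E'
from plant import *
import numpy as np,cv2
def ray(s,p):
    R=np.array(s["R"]);c=-R.T@np.array(s["t"]);d=R.T@np.array([(p[0]-s["cx"])/s["fx"],(p[1]-s["cy"])/s["fy"],1]);return c,d
def atz(s,p,z):
    c,d=ray(s,p);return c+d*(z-c[2])/d[2]
def tri(s,p,t,q):
    A=[];b=[]
    for c,d in(ray(s,p),ray(t,q)):
        d=d/np.linalg.norm(d);P=np.eye(3)-np.outer(d,d);A.append(P);b.append(P@c)
    return np.linalg.solve(sum(A),sum(b))
def proj(s,X):
    v=np.array(s["R"])@np.array(X)+np.array(s["t"]);return np.array([s["fx"]*v[0]/v[2]+s["cx"],s["fy"]*v[1]/v[2]+s["cy"]])
E
cat > tray.txt <<'E'
E
python3 - <<'E'
from h import *
np.set_printoptions(precision=4,suppress=True)
s=snapshot("side");t=snapshot("top")
print("post foot",f:=atz(t,(259.5,143.75),.004))
for z in(.045,.085,.125,.155): print(z,proj(t,[f[0],f[1],z]),proj(s,[f[0],f[1],z]))
T=[atz(t,p,.004) for p in((323,216.25),(371.5,222.5),(367.5,262.75),(318,256))]
S=[atz(s,p,.004) for p in((285,195),(298,168),(329,175.6),(317.6,204))]
print("tray top",*T,np.mean(T,0));print("side",*S,np.mean(S,0))
print("grip",atz(t,(341.25,292),.042),atz(s,(352.6,186.4),.042))
print("base front",atz(t,(195,193),.012),atz(t,(257,182.5),.012),atz(s,(238.75,279),.012))
cs=lambda im,x,y,w,h,k:cv2.resize(im[y:y+h,x:x+w,::-1],None,fx=k,fy=k,interpolation=cv2.INTER_CUBIC)
cv2.imwrite("pics/rack2.png",np.hstack([cs(s["color"],170,190,80,100,5),cs(t["color"],173,100,80,100,5)]))
E
```

```text
post foot [ 0.7668 -0.053   0.004 ]
0.045 [258.6088 137.1047] [204.7659 214.0013]
0.085 [257.6629 130.0522] [203.2297 202.7055]
0.125 [256.6313 122.3603] [201.6212 190.8787]
0.155 [255.794  116.1176] [200.3644 181.6373]
tray top [ 0.5856 -0.1806  0.004 ] [ 0.5624 -0.2861  0.004 ] [ 0.475 -0.266  0.004] [ 0.4988 -0.1604  0.004 ] [ 0.5305 -0.2233  0.004 ]
side [ 0.5858 -0.1799  0.004 ] [ 0.562  -0.2855  0.004 ] [ 0.4766 -0.2668  0.004 ] [ 0.4995 -0.159   0.004 ] [ 0.531  -0.2228  0.004 ]
grip [ 0.4177 -0.1968  0.042 ] [ 0.4156 -0.1958  0.042 ]
base front [0.6607 0.0983 0.012 ] [ 0.6731 -0.0407  0.012 ] [0.6589 0.1006 0.012 ]
```

View pics/rack2.png

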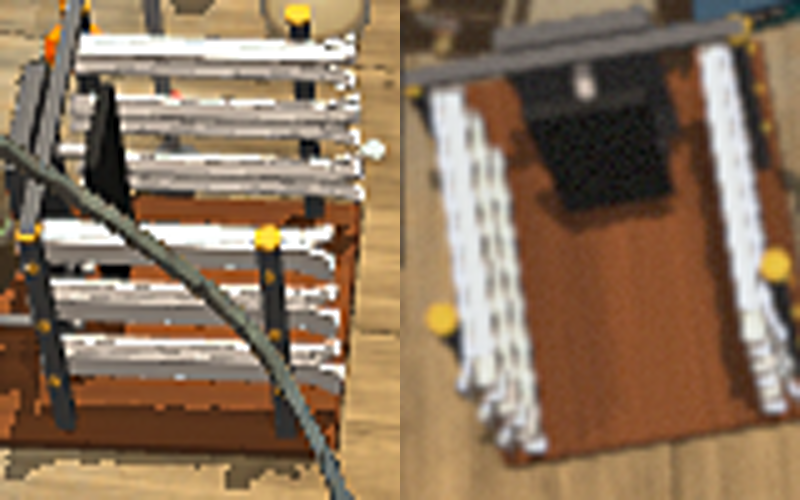

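Beside the rack, the collar at top (259,135.5) matches z≈0.05, so this is post_low and the lowest rails are the ones to use. The tray's yaw is about -13° and its grip is at about (0.414,-0.196). Next I'll triangulate the rail mouths.

```bash
cat >> h.py <<'E'
from scipy.spatial.transform import Rotation as Rn
def toolR(yaw,tilt): return Rn.from_euler('z',yaw,degrees=True)*Rn.from_euler('x',180,degrees=True)*Rn.from_euler('y',tilt,degrees=True)
def plan(grasp,yaw,tilt,o=None):
    "turn (units of 6 deg, current tool axes) then shift (units of 25 mm, NEW tool axes) to bring the grasp point there"
    o=o or get_obs();R0=Rn.from_euler('xyz',o["orientation"],degrees=True);R1=toolR(yaw,tilt)
    tcp=np.array(grasp)-R1.apply([0,0,.159])
    print("turn",((R0.inv()*R1).as_rotvec(degrees=True)/6).round(3),"shift",(R1.inv().apply(tcp-o["tool_pos"])/.025).round(2),"tcp",tcp.round(4))
E
python3 - <<'E'
from h import *
np.set_printoptions(precision=4,suppress=True)
s=snapshot("side");t=snapshot("top")
S=lambda x,y:(170+x/5,190+y/5)
T=lambda x,y:(173+(x-400)/5,100+y/5)
for n,a,b in(("Llow",S(342,365),T(538,445)),("Rlow",S(361,180),T(775,408)),("Lhigh",S(333,250),T(466,385)),("padtopR",S(108,90),T(668,105)),
  ("LhighFar",S(50,228),T(448,92)),("RhighFar",S(80,45),T(716,48)),("Rhighnear",S(353,50),T(757,325)),("knobL",S(267,240),T(442,320)),("knobR",S(298,14),T(775,265))):
    X=tri(s,a,t,b);print(n,X,"err px",(proj(s,X)-a).round(1),(proj(t,X)-b).round(1))
c=atz(t,(348.75,246.5),.014);d=np.array([c[0]-.5307,c[1]+.223]);a=np.radians(13)
print("block in tray",d[0]*np.cos(a)-d[1]*np.sin(a),d[0]*np.sin(a)+d[1]*np.cos(a))
plan([.414,-.196,.14],-13,18)
E
```

```text
Llow [0.6609 0.08   0.0437] err px [0.4 0.1] [ 0.  -0.4]
Rlow [ 0.6683 -0.0231  0.0491] err px [0.8 0.3] [ 0.  -0.9]
Lhigh [0.6597 0.0905 0.1388] err px [-0.1 -0. ] [-0.   0.1]
padtopR [0.7745 0.0067 0.1294] err px [0.6 0.3] [ 0.  -0.8]
LhighFar [0.7808 0.0929 0.1378] err px [-0.5 -0.2] [-0.   0.5]
RhighFar [ 0.7931 -0.0144  0.1349] err px [-0. -0.] [-0.  0.]
Rhighnear [ 0.672  -0.023   0.1402] err px [-0.8 -0.3] [-0.  1.]
knobL [0.6847 0.0966 0.1482] err px [0.4 0.2] [ 0.  -0.5]
knobR [ 0.6955 -0.0324  0.149 ] err px [0.3 0.1] [ 0.  -0.4]
block in tray -0.016491533636411804 -0.00885433113556313
turn [ 0.122  2.998 -0.737] shift [11.76 30.83  8.58] tcp [ 0.3661 -0.1849  0.2912]
```

```bash
python3 -m handwheel '[[1,0,0,0,0.04,1,-0.25],[1,0,0,0,0.04,1,-0.25],[1,0,0,0,0.04,1,-0.24],[1,0.86,1,0.3,0,0,0],[1,0.86,1,0.3,0,0,0]]' && python3 -m handwheel '[[1,0.86,1,0.3,0,0,0],[1,0.86,1,0.3,0,0,0],[1,0.86,1,0.3,0,0,0],[1,0.86,1,0.3,0,0,0],[1,0.86,1,0.3,0,0,0]]' | tail -3 && python3 -m handwheel '[[1,0.86,1,0.3,0,0,0],[1,0.86,1,0.3,0,0,0],[1,0.86,1,0.3,0,0,0],[1,0.4,1,0.3,0,0,0],[1,0.4,1,0.3,0,0,0]]'
python3 - <<'E'
from h import *
plan([.414,-.196,.14],-13,18); print(get_obs()["joint_pos"])
E
```

```text
clock: 0.92
tool_pos: [0.2356, 0.5844, 0.403]
orientation: [180.0, -18.0, -12.9]
force: [1.4, 0.5, 1.0]
opening: 0.0878
gripper_force: 0.0
force: [0.7, -0.3, 0.3]
opening: 0.0878
gripper_force: 0.0
clock: 2.17
tool_pos: [0.3803, 0.294, 0.3917]
orientation: [-179.9, -18.0, -13.0]
force: [-0.1, -0.3, 0.1]
opening: 0.0876
gripper_force: 0.0
turn [-0.008 -0.002 -0.002] shift [ 2.33 18.79  4.98] tcp [ 0.3661 -0.1849  0.2912]
[ 67.38039291  -0.79282389 -37.59304107  22.65813091 -52.28625033
  -4.21591289]
```

```bash
python3 -m handwheel '[[1,0.5,1,0.2,0,0,0],[1,0.5,1,0.2,0,0,0],[1,0.5,1,0.2,0,0,0],[1,0.4,1,0.2,0,0,0],[1,0.2,1,0.2,0,0,0]]' | tail -4 && python3 -m handwheel '[[1,0.2,1,0.2,0,0,0],[1,0.2,1,0.2,0,0,0],[1,0,1,0.2,0,0,0],[1,0,1,0.2,0,0,0],[1,0,1,0.2,0,0,0]]' | tail -4 && python3 -m handwheel '[[1,0,1,0.2,0,0,0],[1,0,1,0.2,0,0,0],[1,0,1,0.2,0,0,0],[1,0,1,0.2,0,0,0],[1,0,1,0.2,0,0,0]]';python3 - <<'E'
from h import *
plan([.414,-.196,.10],-13,18); print(get_obs()["joint_pos"])
E
```

```text
orientation: [-179.9, -18.0, -13.0]
force: [1.4, -0.4, 0.2]
opening: 0.0878
gripper_force: 0.0
orientation: [-179.9, -18.0, -13.0]
force: [0.6, -0.6, 0.1]
opening: 0.0876
gripper_force: 0.0
clock: 4.05
tool_pos: [0.376, -0.0897, 0.3396]
orientation: [-180.0, -18.1, -13.0]
force: [-0.1, -0.5, 0.1]
opening: 0.088
gripper_force: 0.0
turn [-0.009 -0.009  0.002] shift [-0.64  3.8   3.51] tcp [ 0.3661 -0.1849  0.2512]
[ 20.83540644 -11.61714698 -52.18897328  17.21587603 -35.48037509
  43.34680996]
```

```bash
python3 -m handwheel '[[1,-0.1,1,0.5,0,0,0],[1,-0.15,1,0.8,0,0,0],[1,-0.15,1,0.8,0,0,0],[1,-0.15,0.8,0.8,0,0,0],[1,-0.1,0,0.6,0,0,0]]';python3 - <<'E'
from h import *
plan([.414,-.196,.027],-13,18); print(get_obs()["joint_pos"])
s=snapshot("side");t=snapshot("top")
cs=lambda im,x,y,w,h,k:cv2.resize(im[y:y+h,x:x+w,::-1],None,fx=k,fy=k,interpolation=cv2.INTER_CUBIC)
cv2.imwrite("pics/hover.png",np.hstack([cs(s["color"],290,130,100,100,4),cs(t["color"],295,220,100,100,4)]))
X=[.414,-.196,.042];print(proj(s,X),proj(t,X))
E
```

```text
clock: 4.68
tool_pos: [0.3661, -0.185, 0.2506]
orientation: [-180.0, -18.0, -13.1]
force: [1.0, -0.5, -0.3]
opening: 0.0879
gripper_force: 0.0
turn [ 0.    -0.001 -0.019] shift [-0.9  -0.    2.75] tcp [ 0.3661 -0.1849  0.1782]
[  2.28416514   0.07512051 -57.27702545  17.27527948 -15.92553485
  58.66923095]
[353.22413814 186.40995033] [341.07954099 293.87036542]
```

View pics/hover.png

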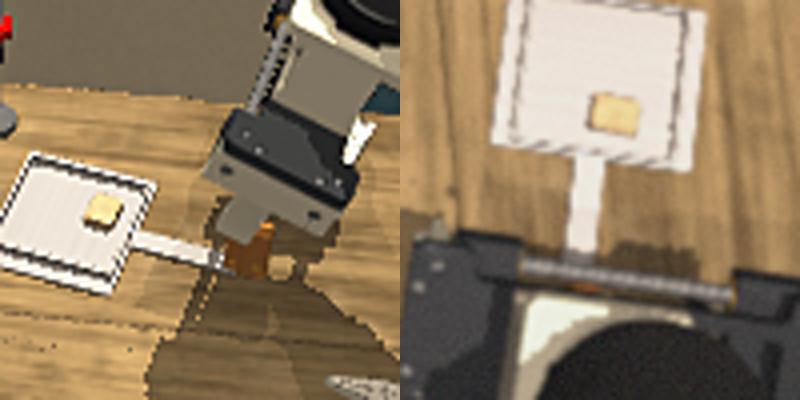

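The side crop shows the open gripper above the grip, lined up with the stem; grip top at side (352,187). Joint 3 is near its limit, so I'll reduce the tilt to 8°.

```bash
python3 -m handwheel '[[1,0.5,0,0,0,-0.5,0],[1,0.5,0,0,0,-0.6,0],[1,0,0,0,0,-0.57,0],[1,0,0,0,0,0,0]]';python3 - <<'E'
from h import *
plan([.414,-.196,.07],-13,8);plan([.414,-.196,.025],-13,8); print(get_obs()["joint_pos"])
E
```

```text
clock: 5.28
tool_pos: [0.3906, -0.1891, 0.2591]
orientation: [-179.9, -8.1, -13.0]
force: [0.3, -0.3, -0.8]
opening: 0.0875
gripper_force: 0.0
turn [-0.011 -0.013  0.005] shift [-0.09  0.06  1.27] tcp [ 0.3924 -0.191   0.2275]
turn [-0.011 -0.013  0.005] shift [-0.34  0.06  3.05] tcp [ 0.3924 -0.191   0.1825]
[  1.33866109   4.30941168 -44.59591714   3.51264896 -33.29776122
  72.89390467]
```

```bash
python3 -m handwheel '[[1,0,0.05,0.6,0,0,0],[1,-0.1,0,0.7,0,0,0],[1,0,0,0,0,0,0]]' | sed -n 2,4p;python3 - <<'E'
from h import *
plan([.414,-.196,.025],-13,8); print(get_obs()["joint_pos"])
E
```

```text
tool_pos: [0.3904, -0.1909, 0.2252]
orientation: [-180.0, -7.9, -13.0]
force: [0.5, -0.4, 0.4]
turn [-0.001  0.015  0.005] shift [-0.16 -0.01  1.7 ] tcp [ 0.3924 -0.191   0.1825]
[  1.04109454   7.88114594 -47.05478542   4.14601894 -27.44537095
  72.43801405]
```

```bash
python3 -m handwheel '[[1,-0.05,0,0.6,0,0,0],[1,-0.06,0,0.6,0,0,0],[1,-0.05,0,0.5,0,0,0],[1,0,0,0,0,0,0]]' | sed -n 2,4p; python3 -m handwheel '[[-1,0,0,0,0,0,0],[-1,0,0,0,0,0,0],[-1,0,0,0,0,0,0],[-1,0,0,0,0,0,0],[-1,0,0,0,0,0,0]]'; python3 -c '
from plant import *
o=get_obs();print(o["joint_pos"],o["moment"])'
```

```text
tool_pos: [0.3935, -0.1914, 0.1835]
orientation: [-180.0, -8.0, -12.9]
force: [0.4, -0.0, -0.6]
clock: 6.78
tool_pos: [0.3932, -0.1915, 0.1832]
orientation: [-180.0, -8.0, -13.0]
force: [0.3, -0.4, 1.1]
opening: 0.0431
gripper_force: 0.0
[  0.86871101  12.96307918 -49.89639531   5.66845395 -19.46412433
  70.92725326] [0.09218031 0.40449363 0.03464556]
```

```bash
python3 -m handwheel '[[-1,0,0,0,0,0,0],[-1,0,0,0,0,0,0],[-1,0,0,0,0,0,0],[-1,0,0,0,0,0,0],[-1,0,0,0,0,0,0]]'|tail -2; python3 -m handwheel '[[-1,0,0,0,0,0,0],[-1,0,0,0,0,0,0]]'
```

```text
opening: 0.0136
gripper_force: 30.0
clock: 7.65
tool_pos: [0.3933, -0.1915, 0.1831]
orientation: [-180.0, -8.0, -13.0]
force: [1.1, -0.3, -0.8]
opening: 0.014
gripper_force: 30.0
```

```bash
python3 -m handwheel '[[-1,0.03,0,-0.2,0,0,0],[-1,0.06,0,-0.4,0,0,0],[-1,0.08,0,-0.6,0,0,0],[-1,0.08,0,-0.6,0,0,0],[-1,0.06,0,-0.4,0,0,0]]' && python3 -m handwheel '[[-1,0.03,0,-0.2,0,0,0],[-1,0,0,0,0,0,0],[-1,0,0,0,0,0,0]]';python3 - <<'E'
from h import *
s=snapshot("side");t=snapshot("top")
cs=lambda im,x,y,w,h,k:cv2.resize(im[y:y+h,x:x+w,::-1],None,fx=k,fy=k,interpolation=cv2.INTER_CUBIC)
cv2.imwrite("pics/lift.png",np.hstack([cs(s["color"],270,120,80,80,5),cs(t["color"],310,195,80,80,5)]))
o=get_obs();print(o["moment"])
E
```

```text
clock: 8.28
tool_pos: [0.3933, -0.1915, 0.2399]
orientation: [-180.0, -8.1, -13.0]
force: [0.2, 0.7, -1.7]
opening: 0.0137
gripper_force: 30.0
clock: 8.65
tool_pos: [0.3931, -0.1915, 0.2433]
orientation: [-180.0, -7.9, -13.0]
force: [-0.4, -0.3, -1.5]
opening: 0.0136
gripper_force: 30.0
[ 0.15935155  0.71211985 -0.03489293]
```

View pics/lift.png

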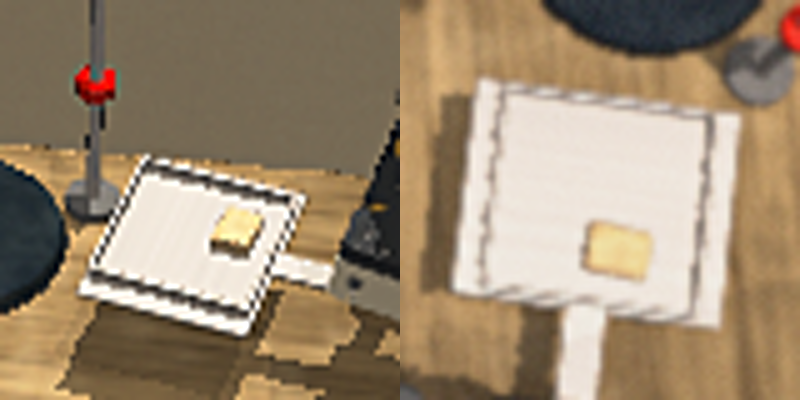

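Run:
```python
from h import *
np.set_printoptions(precision=4,suppress=True)
s=snapshot("side");t=snapshot("top")
S=lambda x,y:(270+x/5,120+y/5)
T=lambda x,y:(310+(x-400)/5,195+y/5)
P=[]
for a,b in((S(80,285),T(483,80)),(S(148,157),T(740,115)),(S(303,197),T(720,325)),(S(250,322),T(452,290))):
    X=tri(s,a,t,b);P.append(X);print(X,"err px",(proj(s,X)-a).round(1),(proj(t,X)-b).round(1))
P=np.array(P);c=P.mean(0);x=(P[0]+P[1]-P[2]-P[3])/2;y=(P[0]+P[3]-P[1]-P[2])/2
print(c,x,y,"pitch up",np.degrees(np.arctan2(x[2],.09)),"yaw",np.degrees(np.arctan2(x[1],x[0])),"yaw y",np.degrees(np.arctan2(-y[0],y[1])),"roll",np.degrees(y[2]/.11))
g=np.array(get_obs()["tool_pos"])+toolR(-13,8).apply([0,0,.159]);print("grasp",g,"tray expected",g+np.r_[.12*np.cos(.227),-.12*np.sin(.227),-.025+.004])
```

```text
[ 0.5844 -0.1817  0.0676] err px [0.1 0. ] [ 0.  -0.1]
[ 0.5606 -0.2869  0.0634] err px [-0.2 -0.1] [-0.   0.3]
[ 0.4763 -0.268   0.0616] err px [0.3 0.1] [-0.  -0.3]
[ 0.498  -0.1591  0.0752] err px [0. 0.] [ 0. -0.]
[ 0.5298 -0.2239  0.067 ] [ 0.0854 -0.0208 -0.0029] [0.0227 0.1071 0.0089] pitch up -1.8295821092044222 yaw -13.700923533758617 yaw y -11.989255395667033 roll 4.614655946923453
grasp [ 0.4148 -0.1965  0.0859] tray expected [ 0.5317 -0.2235  0.0649]
```

```bash
python3 -m handwheel '[[-1,0,-0.1,0,0.03,0,-0.2],[-1,0,-0.2,0,0.056,0,-0.4],[-1,0,-0.3,0,0.056,0,-0.4],[-1,0,-0.4,0,0.07,0,-0.5],[-1,0,-0.5,0,0.07,0,-0.5]]' |sed -n 2,4p&& python3 -m handwheel '[[-1,0,-0.5,0,0.056,0,-0.4],[-1,0,-0.5,0,0.042,0,-0.3],[-1,0,-0.5,0,0.028,0,-0.2],[-1,0,-0.5,0,0,0,0],[-1,0,-0.5,0,0,0,0]]';python3 - <<'E'
from h import *
plan([.484,.016,.0859],4.5,8); print(get_obs()["joint_pos"])
E
```

```text
tool_pos: [0.3983, -0.1537, 0.2438]
orientation: [-180.0, -8.0, -0.7]
force: [0.2, 0.6, -2.0]
clock: 10.1
tool_pos: [0.3952, -0.0911, 0.2438]
orientation: [-180.0, -8.0, 4.6]
force: [0.6, -0.0, -2.0]
opening: 0.0137
gripper_force: 30.0
turn [-0.007 -0.001  0.021] shift [ 2.96 -3.99  0.43] tcp [0.4619 0.0143 0.2434]
[ 16.07043339   3.0633748  -48.69566642   3.07490107 -30.42416039
  76.01315376]
```

```bash
python3 -m handwheel '[[-1,0.1,-0.5,0.01,0,0,0],[-1,0.2,-0.5,0.03,0,0,0],[-1,0.4,-0.5,0.06,0,0,0],[-1,0.4,-0.5,0.06,0,0,0],[-1,0.5,-0.5,0.07,0,0,0]]' |sed -n 2,4p&& python3 -m handwheel '[[-1,0.5,-0.5,0.07,0,0,0],[-1,0.4,-0.5,0.06,0,0,0],[-1,0.3,-0.3,0.04,0,0,0],[-1,0.2,-0.2,0.03,0,0,0],[-1,0,0,0,0,0,0]]';python3 - <<'E'
from h import *
plan([.484,.016,.0725],4.5,8)
s=snapshot("side");t=snapshot("top")
cs=lambda im,x,y,w,h,k:cv2.resize(im[y:y+h,x:x+w,::-1],None,fx=k,fy=k,interpolation=cv2.INTER_CUBIC)
cv2.imwrite("pics/pre.png",np.hstack([cs(s["color"],170,180,130,120,3),cs(t["color"],170,90,100,150,4)[:360] if 0 else cs(t["color"],170,150,100,90,4)]) )
cv2.imwrite("pics/s1.png",s["color"][...,::-1]);cv2.imwrite("pics/t1.png",t["color"][...,::-1])
E
```

```text
tool_pos: [0.4313, -0.0255, 0.2436]
orientation: [-180.0, -8.0, 4.6]
force: [-0.5, 0.3, -1.0]
clock: 11.35
tool_pos: [0.463, 0.0139, 0.2435]
orientation: [-180.0, -8.0, 4.6]
force: [-0.7, -0.5, -2.1]
opening: 0.0138
gripper_force: 30.0
turn [-0.006  0.002  0.016] shift [-0.12 -0.02  0.53] tcp [0.4619 0.0143 0.23  ]
```

View pics/pre.png

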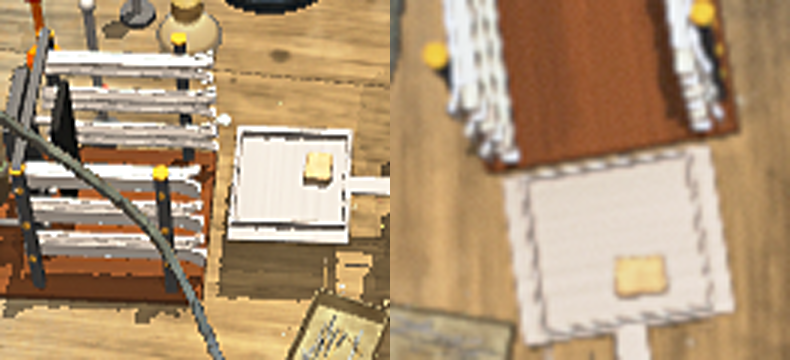

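Run:
```python
from h import *
from scipy.optimize import least_squares
np.set_printoptions(precision=4,suppress=True)
s=snapshot("side");t=snapshot("top")
def yw(cam,a,b,z):
    p,q=atz(cam,a,z),atz(cam,b,z);d=q-p;return p[:2],q[:2],np.degrees(np.arctan2(d[1],d[0])),np.linalg.norm(d)
print("L base edge",yw(s,(238.75,280.2),(156.25,278.75),0))
print("R base edge",yw(t,(257,182.5),(245.75,108.75),.012))
print("front top",yw(t,(257,182.5),(195,193),.012)); print("front side",yw(s,(242.5,231),(238.75,279),.012))
# fits: tray pose (x,y,z,yaw,pitch) from corners, rack pose from mouths/knob-free features
T=lambda x,y:(170+(x-390)/4,150+y/4); S=lambda x,y:(170+x/3,180+y/3)
C=np.array([[.045,.055,.004],[.045,-.055,.004],[-.045,-.055,.004],[-.045,.055,.004]])
tp=[T(503,172),T(708,148),T(733,312),T(527,345)]; sp=[S(228,234),S(238,127),S(352,129),S(347,236)]
def f(v):
    Rr=Rn.from_euler('zyx',[v[3],-v[4],v[5]]);X=Rr.apply(C)+v[:3]
    return np.concatenate([proj(c,x)-p for c,P in((t,tp),(s,sp)) for x,p in zip(X,P)]+[[v[5]*100]])
r=least_squares(f,[.6,.03,.06,.08,0,0]);print("tray",r.x[:3],"yaw,pitchup,roll deg",np.degrees(r.x[3:]),"rms",np.sqrt(np.mean(r.fun**2)));print(r.fun.reshape(-1)[:16].round(1))
o=get_obs();g=o["tool_pos"]+Rn.from_euler('xyz',o["orientation"],degrees=True).apply([0,0,.159]);print("grasp",g)
M=np.array([[-.074,.062,.05],[-.074,-.062,.05],[-.074,.062,.13],[-.074,-.062,.13]])
tq=[T(510,155),T(715,125),T(462,105),None];sq=[S(205,243),S(217,147),S(201,182),S(214,66)]
def h(v):
    X=Rn.from_euler('z',v[2]).apply(M)+[v[0],v[1],v[3]]
    return np.concatenate([proj(c,x)-p for c,P in((t,tq),(s,sq)) for x,p in zip(X,P) if p is not None])
r=least_squares(h,[.738,.036,.08,0]);print("rack",r.x,np.degrees(r.x[2]),r.fun.round(1))
```

```text
L base edge (array([0.6602, 0.0956]), array([0.8469, 0.1157]), np.float64(6.129728562964054), np.float64(0.1876854315623976))
R base edge (array([ 0.6731, -0.0407]), array([ 0.8518, -0.0279]), np.float64(4.11138488140582), np.float64(0.17920555443902053))
front top (array([ 0.6731, -0.0407]), array([0.6607, 0.0983]), np.float64(95.09969909624748), np.float64(0.13953506617895778))
front side (array([ 0.6737, -0.0391]), array([0.6589, 0.1006]), np.float64(96.04908369105034), np.float64(0.14045384324972046))
tray [0.6035 0.0238 0.0612] yaw,pitchup,roll deg [ 4.2157 -2.158   0.3817] rms 0.8202534635363941
[ 0.   0.8  0.8 -1.1  0.7 -0.8 -1.  -0.7 -0.4  1.1  0.4 -0.8  0.9 -0.8
  0.9  1.3]
grasp [0.4845 0.0152 0.0861]
rack [ 0.7399  0.0309  0.0676 -0.0059] 3.8727829185016156 [-3.1 -0.4  2.8 -1.3  1.2  1.8 -0.6  4.8  0.8 -5.5 -1.   2.6  0.5 -1.6]
```

Tray fit: centre (0.6035, 0.0238), z≈0.060, yaw 4.2°, nose drooping about 1–2°. The rack's centre line passes (0.6665, 0.029) with yaw about 5°. I'll trim yaw and pitch, then go down to rail height.

```bash
python3 -m handwheel '[[-1,0,0.02,0.1,0.006,0.1,-0.04],[-1,-0.04,0.03,0.2,0.006,0.1,-0.04],[-1,-0.04,0,0.2,0,0,0],[-1,-0.03,0,0.17,0,0,0],[-1,0,0,0,0,0,0]]';python3 - <<'E'
from h import *
s=snapshot("side");t=snapshot("top")
cv2.imwrite("pics/s2.png",s["color"][...,::-1]);cv2.imwrite("pics/t2.png",t["color"][...,::-1])
o=get_obs();g=o["tool_pos"]+Rn.from_euler('xyz',o["orientation"],degrees=True).apply([0,0,.159]);print("grasp",g)
E
```

```text
clock: 12.18
tool_pos: [0.4627, 0.0124, 0.2262]
orientation: [-180.0, -9.1, 5.1]
force: [-0.3, 0.1, -1.3]
opening: 0.0137
gripper_force: 30.0
grasp [0.48815838 0.01481114 0.06959344]
```

```bash
python3 -m handwheel '[[-1,0.1,0.03,0.016,0,0,0],[-1,0.2,0,0.032,0,0,0],[-1,0.2,0,0.032,0,0,0],[-1,0.2,0,0.032,0,0,0],[-1,0.1,0,0.016,0,0,0]]'|sed -n 2,4p; python3 -m handwheel '[[-1,0.1,0,0.016,0,0,0],[-1,0.1,0,0.016,0,0,0],[-1,0.1,0,0.016,0,0,0]]'|sed -n 2,4p;  python3 -c '
from plant import *
o=get_obs();print(o["force"],o["moment"])'
```

```text
tool_pos: [0.4835, 0.0136, 0.2266]
orientation: [-180.0, -9.2, 5.1]
force: [0.6, 0.6, -2.3]
tool_pos: [0.4907, 0.0142, 0.2267]
orientation: [-180.0, -9.2, 5.1]
force: [0.4, -0.1, -1.7]
[ 0.37567529 -0.12860099 -1.70433796] [-0.1140183   0.82852643  0.04763429]
```

```bash
python3 -m handwheel '[[-1,0.1,0,0.016,0,0,0],[-1,0.1,0,0.016,0,0,0],[-1,0.1,0,0.016,0,0,0],[-1,0.1,0,0.016,0,0,0]]'|sed -n 2,4p;  python3 -m handwheel '[[-1,0.1,0,0.016,0,0,0],[-1,0.1,0,0.016,0,0,0],[-1,0.1,0,0.016,0,0,0],[-1,0.1,0,0.016,0,0,0]]'|sed -n 2,4p;  python3 -c '
from plant import *
o=get_obs();print(o["force"],o["moment"])'
```

```text
tool_pos: [0.5009, 0.0151, 0.2267]
orientation: [-180.0, -9.2, 5.1]
force: [-0.2, -0.1, -1.9]
tool_pos: [0.5109, 0.016, 0.2267]
orientation: [-180.0, -9.2, 5.1]
force: [-0.0, -0.8, -2.2]
[-0.01086766 -0.75052715 -2.20728436] [-0.06702468  0.7641174   0.00131944]
```

Run:
```python
from h import *
s=snapshot("side");t=snapshot("top")
cs=lambda im,x,y,w,h,k:cv2.resize(im[y:y+h,x:x+w,::-1],None,fx=k,fy=k,interpolation=cv2.INTER_CUBIC)
cv2.imwrite("pics/in.png",np.hstack([cs(s["color"],190,195,100,100,4),cs(t["color"],170,115,100,100,4)]))
```

```text
(no output)
```

View pics/in.png

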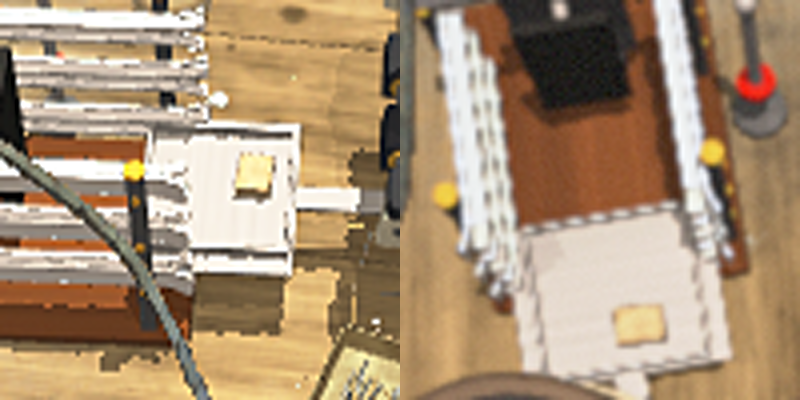

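The tray's nose is in the lowest rail pair on both sides (side crop (190,260) and (150,130)) and lined up; the block is on the tray. I'll keep pushing.

```bash
for i in 1 ; do python3 -m handwheel '[[-1,0.15,0,0.024,0,0,0],[-1,0.15,0,0.024,0,0,0],[-1,0.15,0,0.024,0,0,0],[-1,0.15,0,0.024,0,0,0],[-1,0.15,0,0.024,0,0,0]]'|sed -n 2,4p; done; python3 -m handwheel '[[-1,0.15,0,0.024,0,0,0],[-1,0.15,0,0.024,0,0,0],[-1,0.15,0,0.024,0,0,0],[-1,0.1,0,0.016,0,0,0],[-1,0,0,0,0,0,0]]'|sed -n 2,4p;  python3 -c '
from plant import *
o=get_obs();print(o["force"],o["moment"])'
```

```text
tool_pos: [0.53, 0.0177, 0.2267]
orientation: [-180.0, -9.2, 5.1]
force: [-0.9, 0.5, -2.2]
tool_pos: [0.5437, 0.0189, 0.2267]
orientation: [-180.0, -9.2, 5.1]
force: [0.3, -0.7, -2.3]
[ 0.29396249 -0.73205634 -2.312679  ] [-0.10945917  0.84396403  0.02677107]
```

```bash
python3 -m handwheel '[[-1,0.12,0,0.019,0,0,0],[-1,0.12,0,0.019,0,0,0],[-1,0.12,0,0.019,0,0,0],[-1,0.12,0,0.019,0,0,0],[-1,0.12,0,0.019,0,0,0]]'|sed -n 2,4p; python3 -m handwheel '[[-1,0.08,0,0.013,0,0,0],[-1,0.08,0,0.013,0,0,0],[-1,0.08,0,0.013,0,0,0],[-1,0.08,0,0.013,0,0,0],[-1,0,0,0,0,0,0]]'|sed -n 2,4p;  python3 -c '
from plant import *
o=get_obs();print(o["force"],o["moment"])'
```

```text
tool_pos: [0.5589, 0.0203, 0.2268]
orientation: [-180.0, -9.2, 5.1]
force: [-0.7, -0.4, -1.9]
tool_pos: [0.5669, 0.021, 0.2268]
orientation: [-180.0, -9.2, 5.1]
force: [-0.3, -1.1, -1.5]
[-0.29945312 -1.11366147 -1.50065934] [-0.12186272  0.85157394  0.01384073]
```

```bash
cat > chk.py <<'E'
from plant import *
import sys
o=get_obs();f=o["force"];a=f[0]*.996+f[1]*.089
print(o["clock"].__round__(2) if hasattr(o["clock"],"__round__") else o["clock"],o["tool_pos"].round(4),f.round(2),"axial",round(float(a),2))
sys.exit(a<-2.5)
E
R='>/dev/null'
python3 -m handwheel '[[-1,0.04,0,0.006,0,0,0],[-1,0.04,0,0.006,0,0,0],[-1,0.04,0,0.006,0,0,0],[-1,0.04,0,0.006,0,0,0]]' >/dev/null; python3 chk.py && python3 -m handwheel '[[-1,0.04,0,0.006,0,0,0],[-1,0.04,0,0.006,0,0,0],[-1,0.04,0,0.006,0,0,0]]' >/dev/null; python3 chk.py && python3 -m handwheel '[[-1,0.03,0,0.005,0,0,0],[-1,0.03,0,0.005,0,0,0]]' >/dev/null; python3 chk.py && python3 -m handwheel '[[-1,0.03,0,0.005,0,0,0],[-1,0.03,0,0.005,0,0,0]]' >/dev/null; python3 chk.py && python3 -m handwheel '[[-1,0.03,0,0.005,0,0,0],[-1,0.03,0,0.005,0,0,0]]' >/dev/null; python3 chk.py && python3 -m handwheel '[[-1,0.03,0,0.005,0,0,0],[-1,0.03,0,0.005,0,0,0]]' >/dev/null; python3 chk.py
```

```text
17.38 [0.5709 0.0213 0.2269] [ 0.13  0.63 -2.39] axial 0.19
17.38 [0.5709 0.0213 0.2269] [ 0.13  0.63 -2.39] axial 0.19
17.38 [0.5709 0.0213 0.2269] [ 0.13  0.63 -2.39] axial 0.19
17.38 [0.5709 0.0213 0.2269] [ 0.13  0.63 -2.39] axial 0.19
17.38 [0.5709 0.0213 0.2269] [ 0.13  0.63 -2.39] axial 0.19
17.38 [0.5709 0.0213 0.2269] [ 0.13  0.63 -2.39] axial 0.19False
False
False
False
False
False
```

```bash
sed -i 's/sys.exit(a<-2.5)/sys.exit(int(a<-2.5))/' chk.py
python3 -m handwheel '[[-1,0.04,0,0.006,0,0,0],[-1,0.04,0,0.006,0,0,0],[-1,0.04,0,0.006,0,0,0]]' >/dev/null; python3 chk.py && python3 -m handwheel '[[-1,0.04,0,0.006,0,0,0],[-1,0.04,0,0.006,0,0,0]]' >/dev/null && python3 chk.py && python3 -m handwheel '[[-1,0.03,0,0.005,0,0,0],[-1,0.03,0,0.005,0,0,0]]' >/dev/null && python3 chk.py && python3 -m handwheel '[[-1,0.03,0,0.005,0,0,0],[-1,0.03,0,0.005,0,0,0]]' >/dev/null && python3 chk.py && python3 -m handwheel '[[-1,0.03,0,0.005,0,0,0],[-1,0.03,0,0.005,0,0,0]]' >/dev/null && python3 chk.py && python3 -m handwheel '[[-1,0.03,0,0.005,0,0,0],[-1,0.03,0,0.005,0,0,0]]' >/dev/null && python3 chk.py
```

```text
17.75 [0.5739 0.0216 0.2269] [-0.02  0.41 -2.9 ] axial 0.02
18.0 [0.5759 0.0218 0.2269] [ 0.27  0.23 -2.62] axial 0.29
18.25 [0.5774 0.0219 0.2269] [ 0.29 -0.03 -1.83] axial 0.29
18.5 [0.5788 0.022  0.2269] [-0.61  0.85 -1.36] axial -0.54
18.75 [0.5804 0.0222 0.2269] [ 0.97 -0.36 -1.54] axial 0.93
19.0 [0.5819 0.0223 0.2269] [-0.32  0.12 -1.94] axial -0.31
```

```bash
python3 -m handwheel '[[-1,0.02,0,0.003,0,0,0],[-1,0.02,0,0.003,0,0,0]]' >/dev/null; python3 chk.py && python3 -m handwheel '[[-1,0.02,0,0.003,0,0,0],[-1,0.02,0,0.003,0,0,0]]' >/dev/null && python3 chk.py && python3 -m handwheel '[[-1,0.02,0,0.003,0,0,0],[-1,0.02,0,0.003,0,0,0]]' >/dev/null && python3 chk.py && python3 -m handwheel '[[-1,0.02,0,0.003,0,0,0],[-1,0.02,0,0.003,0,0,0]]' >/dev/null && python3 chk.py && python3 -m handwheel '[[-1,0.02,0,0.003,0,0,0],[-1,0.02,0,0.003,0,0,0]]' >/dev/null && python3 chk.py && python3 -m handwheel '[[-1,0.02,0,0.003,0,0,0],[-1,0.02,0,0.003,0,0,0]]' >/dev/null && python3 chk.py && python3 -m handwheel '[[-1,0.02,0,0.003,0,0,0],[-1,0.02,0,0.003,0,0,0]]' >/dev/null && python3 chk.py && python3 -m handwheel '[[-1,0.02,0,0.003,0,0,0],[-1,0.02,0,0.003,0,0,0]]' >/dev/null && python3 chk.py
```

```text
19.25 [0.5829 0.0224 0.2269] [-0.23  0.63 -1.54] axial -0.18
19.5 [0.5839 0.0225 0.2269] [-1.23 -0.59 -2.33] axial -1.28
19.75 [0.5845 0.0224 0.2268] [-4.41 -0.65  0.36] axial -4.45
```

```bash
python3 -m handwheel '[[-1,0.01,0,0.0016,0,0,0]]' >/dev/null; python3 chk.py ; python3 -m handwheel '[[-1,0,0,0,0,0,0]]' >/dev/null; python3 chk.py
```

```text
19.88 [0.5846 0.0224 0.2267] [-6.53  0.5   0.63] axial -6.46
20.0 [0.5845 0.0224 0.2268] [-5.03 -0.04  1.35] axial -5.01
```

```bash
python3 -m handwheel '[[-1,0.01,0,0.0016,0,0,0]]' >/dev/null; python3 chk.py ; python3 -m handwheel '[[-1,0,0,0,0,0,0]]' >/dev/null; python3 chk.py; python3 -m handwheel '[[-1,0.006,0,0.001,0,0,0]]' >/dev/null; python3 chk.py; python3 -m handwheel '[[-1,0,0,0,0,0,0],[-1,0,0,0,0,0,0]]' >/dev/null; python3 chk.py
```

```text
20.12 [0.5847 0.0224 0.2267] [-6.63  0.65  1.92] axial -6.54
20.25 [0.5846 0.0224 0.2267] [-6.18  0.03  0.2 ] axial -6.16
20.38 [0.5847 0.0224 0.2267] [-6.98  0.25  1.23] axial -6.93
20.62 [0.5847 0.0224 0.2267] [-6.44  1.09  1.51] axial -6.32
```

```bash
python3 -m handwheel '[[-1,0.012,0,0.002,0,0,0],[-1,0,0,0,0,0,0]]' >/dev/null; python3 chk.py ; python3 -m handwheel '[[-1,0.004,0,0.0006,0,0,0],[-1,0,0,0,0,0,0]]' >/dev/null; python3 chk.py; python3 -m handwheel '[[-1,0,0,0,0,0,0],[-1,0,0,0,0,0,0]]' >/dev/null; python3 chk.py
```

```text
20.88 [0.5849 0.0223 0.2266] [-6.78  0.49  1.55] axial -6.71
21.12 [0.5849 0.0224 0.2266] [-7.64  0.07  0.4 ] axial -7.61
21.38 [0.5849 0.0223 0.2266] [-7.83  1.42  1.61] axial -7.67
```

Run:
```python
from h import *
t=snapshot("top")["color"][...,::-1];s=snapshot("side")["color"][...,::-1]
cs=lambda im,x,y,w,h,k:cv2.resize(im[y:y+h,x:x+w],None,fx=k,fy=k,interpolation=cv2.INTER_CUBIC)
t0=cv2.imread("pics/t2.png");s0=cv2.imread("pics/s2.png")
cv2.imwrite("pics/seat.png",np.vstack([np.hstack([cs(a,180,95,85,70,4.5),cs(b,165,195,85,70,4.5)]) for a,b in((t0,s0),(t,s))])[:600])
```

```text
(no output)
```

View pics/seat.png

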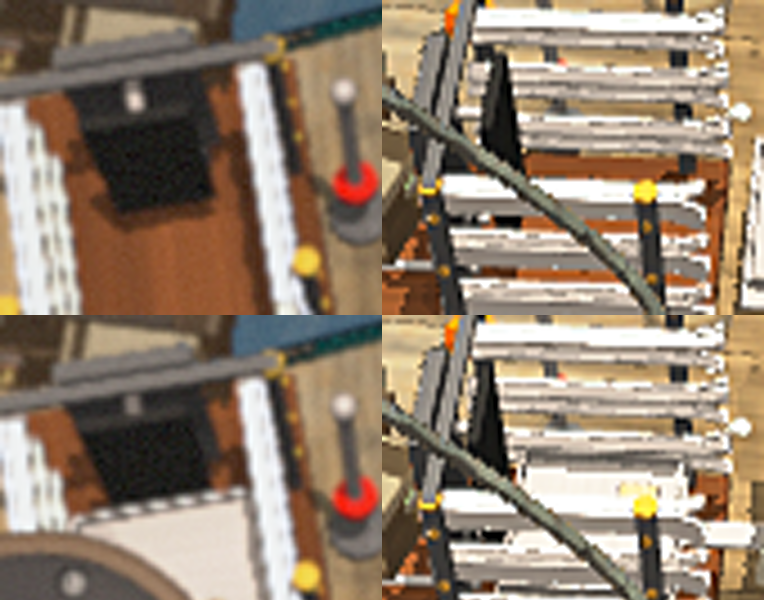

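The pad tip moved back from side-crop x≈497 to 485, which is about 6 mm. So the tray is on the hard stop, and the block is still on the tray. Now I ease off a little, open, and retreat.

```bash
python3 -m handwheel '[[-1,-0.02,0,-0.003,0,0,0],[-1,0,0,0,0,0,0]]' >/dev/null; python3 chk.py; python3 -m handwheel '[[-0.5,0,0,0,0,0,0],[-0.2,0,0,0,0,0,0],[0.2,0,0,0,0,0,0],[0.6,0,0,0,0,0,0],[1,0,0,0,0,0,0]]' | tail -2; python3 -m handwheel '[[1,0,0,0,0,0,0],[1,0,0,0,0,0,0],[1,0,0,0,0,0,0],[1,0,0,0,0,0,0]]' | tail -2; python3 chk.py
```

```text
21.73 [0.5847 0.0224 0.2266] [-5.63 -0.31  0.94] axial -5.63
opening: 0.0563
gripper_force: 0.0
opening: 0.0872
gripper_force: 0.0
22.85 [0.5855 0.0226 0.2269] [ 0.45 -0.06 -0.66] axial 0.44
```

```bash
python3 -m handwheel '[[1,0,0,-0.2,0,0,0],[1,0,0,-0.4,0,0,0],[1,0,0,-0.6,0,0,0],[1,0,0,-0.8,0,0,0],[1,0,0,-0.8,0,0,0]]' | tail -2; python3 chk.py; python3 -m handwheel '[[1,-0.3,0,-0.8,0,0,0],[1,-0.5,0,-0.5,0,0,0],[1,-0.5,0,-0.3,0,0,0],[1,0,0,0,0,0,0],[1,0,0,0,0,0,0]]' | tail -2; python3 chk.py
python3 - <<'E'
from h import *
# pad-tip check: side column shift vs the seated and unloaded views, and block present
s=snapshot("side")["color"][...,::-1];s0=cv2.imread("pics/s2.png")
cs=lambda im:im[200:232,180:200]
for n,a in(("rest",s0),("now",s)): print(n,[(int(np.where(r<45)[0].max())+180 if (r<45).any() else None) for r in cs(a).max(2)[4:28:3]])
E
```

```text
opening: 0.0877
gripper_force: 0.0
23.48 [0.5741 0.0216 0.2978] [-0.7   0.6  -0.16] axial -0.64
opening: 0.0878
gripper_force: 0.0
24.1 [0.5359 0.0182 0.3301] [0.11 0.13 0.56] axial 0.12
rest [None, 191, 192, 193, 193, 194, 194, 194]
now [None, 189, 190, 190, 191, 191, 191, 192]
```

Released and clear. The pad still sits about 2–3 px (5–6 mm) back, so it rests on the tray's nose. Handing in.

```bash
python3 -c '
from plant import *
print(close_job())'
```

```text
the job is handed in; nothing more can be done
None
```

The job is handed in, with no verdict shown: the tray is in the lowest rails (post_low), pressed to about 7.7 N on the hard stop and released; the pad still read pushed back after release, and the block was on the tray when last seen, just before release.

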